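Snap the retaining clip onto the crank mill's spindle with the fork tool

ROBOT

A 6-joint arm with a two-finger parallel gripper is mounted at the origin on a cart in front of the work surface, level with it; the furniture and walls round the work are solid. World frame = base frame: x ahead of the robot, y to its left, z up, the work surface at z = 0. Lengths are in m, angles in rad, forces in N, time in s.
With the tool pointing down it reaches from about 0.3 to 0.75 m from the base axis. Payload 8.5 kg.
Tool frame: the origin (TCP) lies at the very end of the fingers, on their centre line; the grasp point (between the pads) lies 19 mm behind it; z points along the fingers, y is the line along which they close (so a half turn about z gives the same grasp; the last joint's range is limited). The gripper opens to 85 mm and grips with 20 to 120 N. Pads are 22 mm wide; open, the fingers measure 114 mm over their backs; the gripper's body (76 mm by 85 mm) begins 54 mm behind the grasp point. The pads swing forward as they close: fully open they stand 13 mm farther back than shut.
Start: joints at [-0.215, 0.381, 1.297, -0, 1.464, -0.215], TCP at [0.55, 0, 0.231] pointing down, gripper open.
Joint ranges: [-3.11, 3.11], [-0.89, 2.33], [0.22, 2.48], [-1.42, 4.56], [0.17, 2.85], [-2.88, 2.88]. Speed limits (rad/s): [2.39, 2.39, 3.14, 3.14, 3.14, 3.14].

INTERFACE

Orientations are given as a unit quaternion [w, x, y, z].
In Python, from station import arm, cams, ticket gives the robot as it stands.
- The arm moves only by the tool arm_command, never from a script. Its argument "commands" is a list of rows, each an object with "dp": the shift along the tool's x, y, z as a fraction of full scale, a list of three; "angular": the turn, a rotation vector about the tool's x, y, z as a fraction of full scale, a list of three; "fingers": the opening, from 0 (shut) to 1 (fully open). In form: [{"dp": [tx, ty, tz], "angular": [wx, wy, wz], "fingers": fingers}, ...]. A call has 1 to 12 rows; each row shifts and turns the commanded pose from where the row before left it, along the tool's axes as they then stand; what a row does not reach is not made up. Full scale, the value 1, is 0.4 m for a shift and 45 degrees for a turn. A row lasts 1/12 s, in which the tool goes at most 41.7 mm and 7.16 degrees, less where a joint would pass 70% of its speed; a pose out of reach is approached as far as the arm can. A call with a number of a shift or a turn outside -1 to 1 is refused whole. A call with a gripper value outside its range is refused whole. The fingers move at their own pace and stop on an object; "squeeze" is the grip in N (left out, the last holds). Time passes only in rows, so rows that do not move let the fingers close. It gives the time, the measured TCP pose, the force, the opening and the grip force at its end, in the units of the state.
- arm.get_state(): the state, without advancing time (a new reading comes with each control period).
- cams.camera(name): name is "scene" or "side" or "wrist"; returns a dict with "img" (420x560x3 uint8, blue, green, red), "range_z" (420x560 float32, m along the optical axis (not along the pixel's ray), 0 where there is no reading), "fovy" (degrees; the focal length in pixels is half the picture's height over the tangent of half this angle, whatever the lens; pixels are square), "cx", "cy" (the principal point, pixels), "k1" (the pictures are not rectified: a ray, as slopes to the right and down, at radius r is drawn at 1 + k1 r^2 times it, then the intrinsics apply), "extrinsics" (4x4, takes a point from world to camera coordinates); the wrist camera has in their place "mount" (4x4, takes a point from camera to tool coordinates, whose origin is the TCP and whose axes are the flange's). Camera axes: x right, y down, z forward; pixel columns grow to the right and rows downward; lengths in m; the calibration is good to about 2 mm. A picture is of the moment at which its call begins: read the wrist's pose just before it.
- ticket.finish_job(): hands the job in; it is judged then, once.
The state is a dict: "time_s": time; "joints": joint angles; "qd": joint speeds; "effort": joint torques, N m; "tcp_pos": TCP position; "tcp_rot": TCP orientation; "contact_force": force on the tool from outside, world axes, zero at the start; "torque": the same for the moment, N m; "width": finger opening in m; "grasp_force": force on a finger pad.
Only numpy, scipy, OpenCV 4.12 (cv2) and the standard library are available. Lean on these libraries where they do the work, as an engineer would, in place of code of your own. Each camera call takes 0.05 s, during which the arm holds its last target. There are 200 camera calls.

TASK

The crank mill on the worktop is missing its spindle lock: take the orange-handled fork tool from its wooden rest and use it to push the loose brass clip along its channel until both jaws snap shut round the spindle's neck, then with the fork press the clip firmly home against the neck (about 10 to 20 N, and never 25 N or more, or the clip or spindle bends). Push the clip with the fork only, never with the fingers, then lay the fork back in its rest as you found it and leave the other kitchen things where they stand.

Things in the scene. Friction and masses are not known exactly. Their poses are not given: they have to be found in the camera images.
- mill: base of a hand-crank mill: fixed blue block 140 x 100 mm, deck 40 mm above the worktop. Origin on worktop level under the middle of the spindle's slot; block spans x -90 to 50, y -50 to 50 mm, crank on the left out to x 84, y 105. x = push direction (yaw within 0.35 rad of straight ahead), z up. Rails 8 mm high along x (x -85 to 43) leave a channel 44 mm wide, centred on y 0, open at its -x end
- mill_slot (a point): middle of the slot, on the deck (mill x 0, y 0, z 40 mm). The rigid steel spindle is clamped in the slot, at y 0 but anywhere from x -8 to +8 mm: NOT reported, so feel for it. It has a square neck 16 x 16 mm (sides along x, y), 10 mm high from the deck, then a collar 26 mm in diameter 10 to 22 mm above the deck and a thinner end up to 45 mm
- clip: brass spring clip 6 mm thick, 53 x 40 mm, 90 g, loose and slippery (friction about 0.2) on the deck in the channel. Origin on its underside, where the spindle's axis will be when home; x to its mouth, z up. Bridge x -20 to -8 mm, 40 mm wide; two sprung jaws with ramped hooks, tips at x 21 mm, gap between hooks 11 mm. Starts 39 to 51 mm short of mill_slot; centres itself on the neck
- clip_back (a point): middle of the bridge's back face (clip x -20, z 3 mm): push it either side of the 10 mm wide tongue that sticks out 12 mm behind. On the way the ramps spread the jaws (about 6 to 12 N), the hooks ride along the neck with less force (2 to 5 N; not home yet), the jaws snap shut and the clip jumps 2 to 5 mm ahead of the fork; follow on till the bridge meets the neck: a hard stop
- jaw_l (a joint): left jaw of the clip: 0 = shut, about 0.1 rad = spread by the neck, 0.22 at most
- jaw_r (a joint): right jaw of the clip: 0 = shut, about 0.1 rad = spread by the neck, 0.22 at most
- fork: rigid fork tool 174 mm long, 120 to 195 g, level in its rest. Origin: middle of the grip, on the underside; x to the prongs, z up. Orange handle x -60 to 55 mm, 18 mm wide (y), 16 mm high: grasp at x 0, between the rest's posts. Shank to x 88, crosspiece 36 mm wide, 10 mm high to x 98, then two prongs to x 114 mm
- fork_tip (a point): point midway between the two prongs' ends, at their underside (fork x 114, y 0, z 0 mm). Prongs 16 mm long, 7 mm wide, 8 mm high, middles at y -12.5 and +12.5 mm, so the gap between them is 18 mm; fork and handle undersides are level
- rest: fixed wooden rest; origin on the worktop under its middle, x along the tool. Base 120 x 84 mm, 8 mm thick; posts 12 mm long at x -48 and +46 mm, each with a notch 23 mm wide, floor 30 mm above the worktop, flared at the top (48 mm up). The fork lies in both notches, origin at y 0, z 30 mm, x within 4 mm of 0, prongs to +x
- salt_shaker: loose salt shaker 44 mm in diameter, 90 mm high; origin at the middle of its underside; leave it alone
- tumbler: loose clear tumbler 80 mm in diameter, 91 mm high; origin at the middle of its underside; leave it alone
There are look-alikes about, which are no part of the job. What is meant by the fork is not green, and is the smaller of those in its own colour.

How it is judged:
By the outcome, as a careful person would: the job done as asked, in the order asked, and still so for the second after the job is handed in, with the robot touching nothing.
It also fails if it takes over 58 s, if anything falls off the work surface, if the arm or the gripper's body presses on something with over 40 N, if the wrist force passes 120 N, or if a joint passes its speed limit or range.

## Working session

There is one attempt and no reset: what is moved stays moved. The work goes in short steps, Python scripts to look and compute and a tool call to move; the robot and the scene stay as the last step left them, time stands still between calls to the robot, and variables do not carry over. Pictures are saved under pics/ and viewed, at most 10 in all, crops included, and the job is handed in when it is done.

Besides the shell and the picture viewer there is one more tool, called by a JSON object that holds its "fn" and its "kwargs", one argument or row to a line. arm_command: Moves the arm, as the interface text tells. Its arguments: {"type":"object","properties":{"commands":{"type":"array"},"squeeze":{"type":"number"}},"required":["commands"]}

```bash
ls; mkdir -p pics
cat > h.py <<'E'
import numpy as np, cv2
from station import arm, cams, ticket
from scipy.spatial.transform import Rotation as R
def cloud(name):
    s=arm.get_state(); c=cams.camera(name); h,w=c['img'].shape[:2]
    f=h/2/np.tan(np.radians(c['fovy'])/2)
    K=np.array([[f,0,c['cx']],[0,f,c['cy']],[0,0,1]]);d=np.array([c['k1'],0,0,0.])
    u,v=np.meshgrid(np.arange(w),np.arange(h))
    n=cv2.undistortPoints(np.stack([u,v],-1).reshape(-1,1,2).astype(float),K,d).reshape(h,w,2)
    z=c['range_z']; P=np.dstack([n*z[...,None],z])
    if name=='wrist':
        T=np.eye(4);q=s['tcp_rot'];T[:3,:3]=R.from_quat([q[1],q[2],q[3],q[0]]).as_matrix();T[:3,3]=s['tcp_pos']
        M=T@c['mount']
    else: M=np.linalg.inv(c['extrinsics'])
    W=P@M[:3,:3].T+M[:3,3]; W[z<=0]=np.nan
    return c['img'],W
E
python3 - <<'E'
from h import *
print(arm.get_state())
for n in['scene','side','wrist']:
    im,W=cloud(n); np.savez('pics/'+n+'0.npz',im=im,W=W); cv2.imwrite('pics/'+n+'0.png',im)
a=[cv2.imread(f'pics/{n}0.png') for n in ['scene','side','wrist']]
E
```

```text
pics
{'time_s': 0.0, 'joints': array([-2.15322141e-01,  3.81226637e-01,  1.29826907e+00,  4.67071945e-05,
        1.46359908e+00, -2.15306684e-01]), 'qd': array([ 5.73002155e-05, -7.11315899e-04, -2.57582765e-04,  1.58994207e-03,
       -1.43830899e-03, -1.84126921e-03]), 'effort': array([-1.00240642e-03, -4.48466885e+01, -2.31285810e+01, -2.87182611e-04,
        4.73836102e-03,  1.77242771e-05]), 'tcp_pos': array([5.49709058e-01, 6.13607929e-05, 2.30692526e-01]), 'tcp_rot': array([-6.44820340e-04,  7.07113826e-01,  7.07099338e-01, -3.85806612e-04]), 'contact_force': array([-0.23052316, -0.3469826 , -0.3379099 ]), 'torque': array([ 0.03624997, -0.03212956,  0.00054051]), 'grasp_force': 0.0, 'width': 0.08526634520495158}
```

View pics/scene0.png

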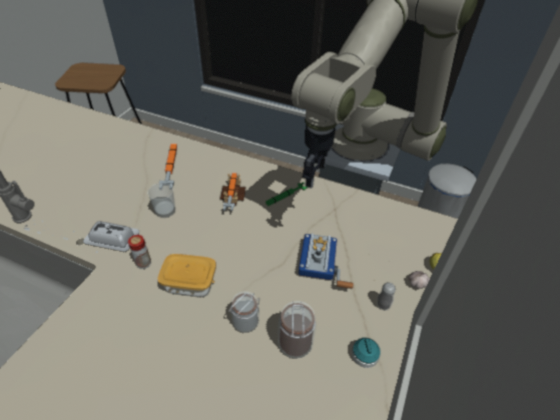

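View pics/side0.png

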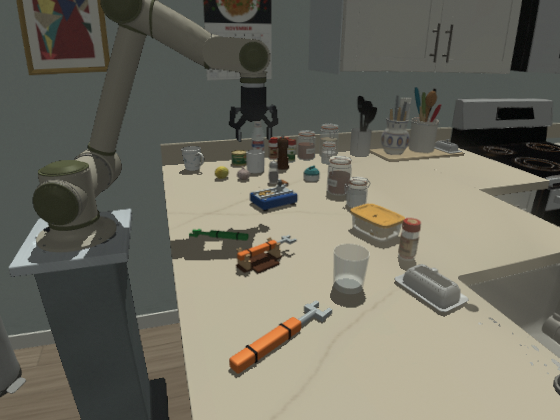

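View pics/wrist0.png

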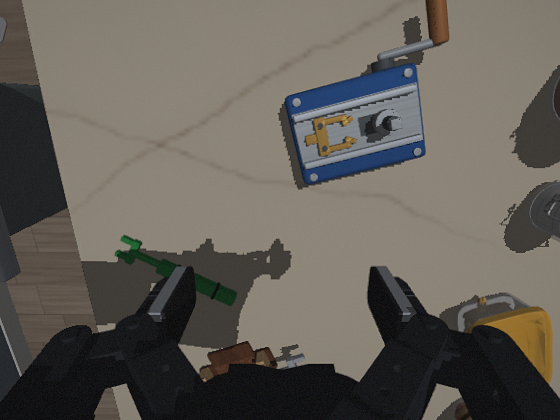

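The small orange fork lies in its rest at scene (232,190) and side (262,250). The larger look-alike is at scene (170,165), and the green one lies on the worktop. In the wrist view the mill is at (355,125), the clip at (330,133) and the spindle at (388,122). Next I measure them.

```bash
cat > m1.py <<'E'
from h import *
def load(n):
    d=np.load(f'pics/{n}0.npz'); return d['im'],d['W']
im,W=load('wrist'); hsv=cv2.cvtColor(im,cv2.COLOR_BGR2HSV)
reg=np.zeros(im.shape[:2],bool); reg[55:195,275:435]=1
m=reg&(abs(W[...,2]-0.042)<0.012)
blue=reg&(hsv[...,0]>100)&(hsv[...,0]<130)&(hsv[...,1]>150)&(abs(W[...,2]-.04)<.006)
p=W[m][:,:2]
r=cv2.minAreaRect(p.astype(np.float32)*1000); print('mill top rect',r, 'blue z',np.median(W[blue][:,2]), 'boxpts',cv2.boxPoints(r))
br=reg&(hsv[...,0]>14)&(hsv[...,0]<32)&(hsv[...,1]>120)&(hsv[...,2]>120)
q=W[br]; print('clip',br.sum(),np.nanmedian(q,0))
for n in ['scene','side']:
    im,W=load(n); hsv=cv2.cvtColor(im,cv2.COLOR_BGR2HSV)
    o=(hsv[...,0]<14)&(hsv[...,1]>190)&(hsv[...,2]>150)&(W[...,2]>.02)&(W[...,2]<.06)
    k,l,st,ce=cv2.connectedComponentsWithStats(cv2.morphologyEx(o.astype(np.uint8),cv2.MORPH_CLOSE,np.ones((5,5))))
    for i in range(1,k):
        if st[i,4]<25: continue
        q=W[(l==i)&o]
        print(n,st[i],q.mean(0).round(4),q[:,2].max().round(3),[x for x in cv2.minAreaRect(q[:,:2].astype(np.float32)*1000)])
E
python3 m1.py
```

```text
mill top rect ((628.99560546875, 65.2720718383789), (140.0057830810547, 111.64318084716797), 14.496200561523438) blue z 0.04014480919556501 boxpts [[547.2483   101.79372 ]
 [575.19434   -6.295227]
 [710.7429    28.750427]
 [682.7969   136.83937 ]]
clip 656 [0.59502667 0.0503651  0.04648433]
scene [167 145   9  25 100] [ 0.4266 -0.5994  0.023 ] 0.027 [(420.63140869140625, -603.128173828125), (148.34368896484375, 18.129581451416016), 27.59586524963379]
scene [228 175   8  20  79] [ 0.4841 -0.3078  0.0461] 0.05 [(481.06585693359375, -309.53485107421875), (95.84324645996094, 14.678150177001953), 20.134387969970703]
```

{"fn": "arm_command", "kwargs": {
  "commands": [
    {"dp": [-0.097, -0.031, 0], "angular": [0, 0, 0], "fingers": 1},
    {"dp": [-0.097, -0.031, 0], "angular": [0, 0, 0], "fingers": 1},
    {"dp": [-0.097, -0.031, 0], "angular": [0, 0, 0], "fingers": 1},
    {"dp": [-0.097, -0.031, 0], "angular": [0, 0, 0], "fingers": 1},
    {"dp": [-0.097, -0.031, 0], "angular": [0, 0, 0], "fingers": 1},
    {"dp": [-0.097, -0.031, 0], "angular": [0, 0, 0], "fingers": 1},
    {"dp": [-0.097, -0.031, 0], "angular": [0, 0, 0], "fingers": 1},
    {"dp": [-0.097, -0.031, 0], "angular": [0, 0, 0], "fingers": 1}
  ]
}}

```text
time_s: 0.82
tcp_pos: [0.4497, -0.3121, 0.2312]
tcp_rot: [-0.0, 0.707, 0.707, 0.0]
contact_force: [0.8, 0.7, -0.7]
width: 0.0852
grasp_force: 0.0
```

{"fn": "arm_command", "kwargs": {
  "commands": [
    {"dp": [0, 0, 0], "angular": [0, 0, 0.148], "fingers": 1},
    {"dp": [0, 0, 0], "angular": [0, 0, 0.148], "fingers": 1},
    {"dp": [0, 0, 0], "angular": [0, 0, 0.148], "fingers": 1},
    {"dp": [0, 0, 0], "angular": [0, 0, 0.148], "fingers": 1},
    {"dp": [0, 0, 0], "angular": [0, 0, 0.148], "fingers": 1},
    {"dp": [0, 0, 0], "angular": [0, 0, 0.148], "fingers": 1},
    {"dp": [0, 0, 0], "angular": [0, 0, 0.148], "fingers": 1},
    {"dp": [0, 0, 0], "angular": [0, 0, 0.148], "fingers": 1},
    {"dp": [0, 0, 0], "angular": [0, 0, 0.148], "fingers": 1},
    {"dp": [0, 0, 0], "angular": [0, 0, 0.148], "fingers": 1},
    {"dp": [0, 0, 0], "angular": [0, 0, 0.148], "fingers": 1},
    {"dp": [0, 0, 0], "angular": [0, 0, 0], "fingers": 1}
  ]
}}

```text
time_s: 1.82
tcp_pos: [0.4507, -0.3103, 0.2311]
tcp_rot: [-0.0, 0.99, 0.144, -0.0]
contact_force: [0.4, -0.4, 0.7]
width: 0.0854
grasp_force: 0.0
```

```bash
cat > m2.py <<'E'
from h import *
s=arm.get_state();print(s['time_s'],s['joints'].round(2),s['tcp_pos'],R.from_quat(np.roll(s['tcp_rot'],-1)).as_matrix().round(4))
im,W=cloud('wrist'); np.savez('pics/wrist1.npz',im=im,W=W); cv2.imwrite('pics/wrist1.png',im)
hsv=cv2.cvtColor(im,cv2.COLOR_BGR2HSV)
o=(hsv[...,0]<14)&(hsv[...,1]>190)&(hsv[...,2]>110)&(W[...,2]>.02)&(W[...,2]<.06)
k,l,st,ce=cv2.connectedComponentsWithStats(cv2.morphologyEx(o.astype(np.uint8),cv2.MORPH_CLOSE,np.ones((5,5))))
for i in range(1,k):
    if st[i,4]<50: continue
    q=W[(l==i)&o]; print(st[i],np.median(q,0),cv2.minAreaRect(q[q[:,2]>.04][:,:2].astype(np.float32)*1000) if (q[:,2]>.04).sum()>5 else '')
E
python3 m2.py
```

```text
1.8167 [-0.82  0.38  1.31  0.    1.46  0.46] [ 0.45071696 -0.31031785  0.23107247] [[ 9.588e-01  2.841e-01 -4.000e-04]
 [ 2.841e-01 -9.588e-01  4.000e-04]
 [-3.000e-04 -5.000e-04 -1.000e+00]]
[ 276  105   24  104 1585] [ 0.47979996 -0.3090515   0.04639077] ((477.0440673828125, -309.9685363769531), (112.56619262695312, 17.108356475830078), 21.43121910095215)
[ 478  206   22  108 1893] [ 0.42368876 -0.60087684  0.02263364]
```

View pics/wrist1.png

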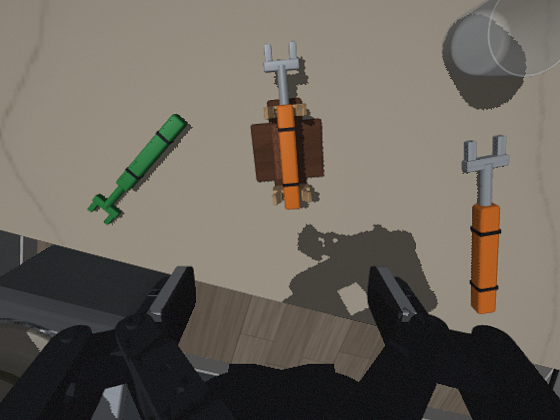

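Wrist view: the target fork is at (288,150) with its prongs up at (280,50), the larger orange fork is at right (485,230) and the green one at left. The handle top at z 46 mm and the size 113 x 17 mm match what is given. I refine the fork's yaw and the rest's axis from the same data, and get the mill's pose.

Run:
```python
from h import *
d=np.load('pics/wrist1.npz');im,W=d['im'],d['W']
a=np.radians(21.4);X=np.array([np.cos(a),np.sin(a)]);Y=np.array([-X[1],X[0]]);o=np.array([.4795,-.309])
reg=np.zeros(im.shape[:2],bool);reg[35:215,245:330]=1
p=W[reg];L=np.c_[(p[:,:2]-o)@X,(p[:,:2]-o)@Y,p[:,2]]*1000
f=(L[:,2]>33)&(abs(L[:,1])<22)
for x0 in range(-64,122,8):
    q=L[f&(L[:,0]>=x0)&(L[:,0]<x0+8)]
    if len(q)>3: print(x0,len(q),q[:,1].min().round(1),q[:,1].max().round(1),np.median(q[:,2]).round(1),q[:,0].max().round(1))
b=(L[:,2]>4)&(L[:,2]<13)&(abs(L[:,1])<60)
print('base',cv2.minAreaRect(p[b][:,:2].astype(np.float32)*1000),b.sum())
# mill
d=np.load('pics/wrist0.npz');im,W=d['im'],d['W'];hsv=cv2.cvtColor(im,cv2.COLOR_BGR2HSV)
reg[:]=0;reg[55:195,275:435]=1
blue=reg&(hsv[...,0]>100)&(hsv[...,0]<130)&(hsv[...,1]>120)&(abs(W[...,2]-.04)<.004)
r=cv2.minAreaRect(W[blue][:,:2].astype(np.float32)*1000);print('mill',r)
```

```text
-64 56 -9.2 8.1 46.3 -56.0
-56 180 -21.9 21.3 46.3 -48.1
-48 247 -22.0 20.9 46.2 -40.1
-40 114 -9.5 8.4 46.5 -32.0
-32 111 -9.7 8.2 46.4 -24.1
-24 115 -9.4 8.5 46.5 -16.1
-16 115 -9.1 8.0 46.4 -8.0
-8 124 -9.4 8.5 46.3 -0.0
0 121 -9.0 8.5 46.3 7.7
8 125 -9.4 8.1 46.4 15.9
16 131 -9.1 8.6 46.4 23.9
24 139 -9.5 8.7 46.7 32.0
32 135 -9.3 8.6 46.2 39.9
40 276 -21.9 21.5 46.4 48.0
48 226 -22.0 21.2 45.9 56.0
56 76 -5.0 4.6 41.1 63.9
64 80 -5.4 4.3 41.0 71.9
72 81 -5.2 4.6 41.0 80.0
80 121 -16.9 16.6 40.4 87.9
88 309 -18.5 17.5 40.4 96.0
96 145 -17.6 16.6 38.5 104.0
104 129 -16.3 15.7 38.3 111.9
112 7 -10.8 14.1 38.0 112.4
base ((518.942626953125, -293.8243103027344), (168.11595153808594, 84.07090759277344), 21.658771514892578) 3408
mill ((629.2200927734375, 60.10481262207031), (137.09649658203125, 98.77397918701172), 14.734193801879883)
```

{"fn": "arm_command", "kwargs": {
  "commands": [
    {"dp": [0, 0, 0], "angular": [0, 0, -0.11], "fingers": 1},
    {"dp": [0.034, 0.0117, 0], "angular": [0, 0, 0], "fingers": 1},
    {"dp": [0.034, 0.0117, 0], "angular": [0, 0, 0], "fingers": 1},
    {"dp": [0, 0, 0.08], "angular": [0, 0, 0], "fingers": 1},
    {"dp": [0, 0, 0.08], "angular": [0, 0, 0], "fingers": 0.8},
    {"dp": [0, 0, 0.08], "angular": [0, 0, 0], "fingers": 0.7},
    {"dp": [0, 0, 0], "angular": [0, 0, 0], "fingers": 0.7}
  ]
}}

```text
time_s: 2.45
tcp_pos: [0.4774, -0.307, 0.1297]
tcp_rot: [-0.005, 0.982, 0.19, -0.003]
contact_force: [-0.4, 0.3, -0.5]
width: 0.0597
grasp_force: 0.0
```

{"fn": "arm_command", "kwargs": {
  "commands": [
    {"dp": [0.002, 0.0075, 0.08], "angular": [0, 0, 0], "fingers": 0.7},
    {"dp": [0, 0, 0.08], "angular": [0, 0, 0], "fingers": 0.7},
    {"dp": [0, 0, 0.06], "angular": [0, 0, 0], "fingers": 0.7},
    {"dp": [0, 0, 0], "angular": [0, 0, 0], "fingers": 0.7},
    {"dp": [0, 0, 0], "angular": [0, 0, 0], "fingers": 0.7},
    {"dp": [0, 0, 0], "angular": [0, 0, 0], "fingers": 0.7}
  ]
}}

```text
time_s: 2.95
tcp_pos: [0.4823, -0.3125, 0.0497]
tcp_rot: [0.001, 0.982, 0.189, 0.001]
contact_force: [0.8, -0.3, 1.1]
width: 0.0601
grasp_force: 0.0
```

{"fn": "arm_command", "kwargs": {
  "commands": [
    {"dp": [-0.002, -0.0075, 0.04], "angular": [0, 0, 0], "fingers": 0.7},
    {"dp": [0, 0, 0.03], "angular": [0, 0, 0], "fingers": 0.7},
    {"dp": [0, 0, 0], "angular": [0, 0, 0], "fingers": 0.7},
    {"dp": [0, 0, 0], "angular": [0, 0, 0], "fingers": 0.7},
    {"dp": [0, 0, 0], "angular": [0, 0, 0], "fingers": 0.7},
    {"dp": [0, 0, 0], "angular": [0, 0, 0], "fingers": 0.7}
  ]
}}

```text
time_s: 3.45
tcp_pos: [0.4801, -0.3096, 0.0208]
tcp_rot: [0.001, 0.982, 0.188, 0.001]
contact_force: [0.1, 1.3, 0.2]
width: 0.0599
grasp_force: 0.0
```

Run:
```python
from h import *
s=arm.get_state();print(s['time_s'],s['tcp_pos'],np.degrees(R.from_quat(np.roll(s['tcp_rot'],-1)).as_matrix()[1,0]),s['qd'].round(3),s['contact_force'])
```

```text
3.45 [ 0.48010226 -0.30960761  0.0208117 ] 21.186141061774908 [-0.001  0.006  0.008 -0.    -0.006  0.002] [0.05223556 1.2838864  0.20340572]
```

{"fn": "arm_command", "kwargs": {
  "squeeze": 90,
  "commands": [
    {"dp": [0, 0, 0], "angular": [0, 0, 0], "fingers": 0.4},
    {"dp": [0, 0, 0], "angular": [0, 0, 0], "fingers": 0.2},
    {"dp": [0, 0, 0], "angular": [0, 0, 0], "fingers": 0},
    {"dp": [0, 0, 0], "angular": [0, 0, 0], "fingers": 0},
    {"dp": [0, 0, 0], "angular": [0, 0, 0], "fingers": 0},
    {"dp": [0, 0, 0], "angular": [0, 0, 0], "fingers": 0},
    {"dp": [0, 0, 0], "angular": [0, 0, 0], "fingers": 0},
    {"dp": [0, 0, 0], "angular": [0, 0, 0], "fingers": 0}
  ]
}}

```text
time_s: 4.12
tcp_pos: [0.4797, -0.3092, 0.0198]
tcp_rot: [0.0, 0.982, 0.188, 0.0]
contact_force: [-1.2, 0.8, 4.9]
width: 0.0166
grasp_force: 88.3
```

Run:
```python
from h import *
s=arm.get_state();print(s['time_s'],s['tcp_pos'],R.from_quat(np.roll(s['tcp_rot'],-1)).as_matrix().round(4),s['contact_force'],s['torque'],s['grasp_force'])
```

```text
4.1167 [ 0.47971919 -0.30920571  0.01981115] [[ 9.292e-01  3.696e-01  6.000e-04]
 [ 3.696e-01 -9.292e-01 -6.000e-04]
 [ 4.000e-04  8.000e-04 -1.000e+00]] [-1.1838542   0.8239595   4.92594055] [ 0.10126499  0.08981808 -0.0510018 ] 88.29159736633301
```

{"fn": "arm_command", "kwargs": {
  "commands": [
    {"dp": [0, 0, -0.02], "angular": [0, 0, 0], "fingers": 0},
    {"dp": [0, 0, -0.04], "angular": [0, 0, 0], "fingers": 0},
    {"dp": [0, 0, -0.06], "angular": [0, 0, 0], "fingers": 0},
    {"dp": [0, 0, -0.07], "angular": [0, 0, 0], "fingers": 0},
    {"dp": [0, 0, -0.06], "angular": [0, 0, 0], "fingers": 0},
    {"dp": [0, 0, -0.04], "angular": [0, 0, 0], "fingers": 0},
    {"dp": [0, 0, -0.03], "angular": [0, 0, 0], "fingers": 0}
  ]
}}

```text
time_s: 4.7
tcp_pos: [0.4796, -0.3091, 0.1494]
tcp_rot: [0.001, 0.982, 0.188, 0.0]
contact_force: [1.0, 0.2, -2.3]
width: 0.0163
grasp_force: 87.9
```

{"fn": "arm_command", "kwargs": {
  "commands": [
    {"dp": [0.0103, -0.039, 0], "angular": [0, 0, 0], "fingers": 0},
    {"dp": [0.0207, -0.078, 0], "angular": [0, 0, 0], "fingers": 0},
    {"dp": [0.0259, -0.0974, 0], "angular": [0, 0, 0], "fingers": 0},
    {"dp": [0.0259, -0.0974, 0], "angular": [0, 0, 0], "fingers": 0},
    {"dp": [0.0259, -0.0974, 0], "angular": [0, 0, 0], "fingers": 0},
    {"dp": [0.0259, -0.0974, 0], "angular": [0, 0, 0], "fingers": 0},
    {"dp": [0.0259, -0.0974, 0], "angular": [0, 0, 0], "fingers": 0},
    {"dp": [0.0259, -0.0974, 0], "angular": [0, 0, 0], "fingers": 0},
    {"dp": [0.0207, -0.078, 0], "angular": [0, 0, 0.078], "fingers": 0},
    {"dp": [0, 0, 0], "angular": [0, 0, 0.078], "fingers": 0},
    {"dp": [0, 0, 0], "angular": [0, 0, 0], "fingers": 0},
    {"dp": [0, 0, 0], "angular": [0, 0, 0], "fingers": 0}
  ]
}}

```text
time_s: 5.7
tcp_pos: [0.4413, 0.0112, 0.1475]
tcp_rot: [0.0, 0.992, 0.129, 0.0]
contact_force: [0.5, -0.2, -2.0]
width: 0.0165
grasp_force: 88.2
```

Run:
```python
from h import *
s=arm.get_state();print(s['time_s'],s['tcp_pos'],R.from_quat(np.roll(s['tcp_rot'],-1)).as_matrix().round(4),s['contact_force'],s['torque'],s['grasp_force'])
im,W=cloud('wrist'); np.savez('pics/wrist2.npz',im=im,W=W,p=s['tcp_pos'],q=s['tcp_rot']); cv2.imwrite('pics/wrist2.png',im)
```

```text
5.7 [0.44127926 0.01122357 0.14748775] [[ 9.668e-01  2.555e-01  1.000e-04]
 [ 2.555e-01 -9.668e-01 -2.000e-04]
 [-0.000e+00  2.000e-04 -1.000e+00]] [ 0.53586686 -0.23768284 -1.97459605] [0.03844645 0.04149564 0.01772601] 88.2463538646698
```

View pics/wrist2.png

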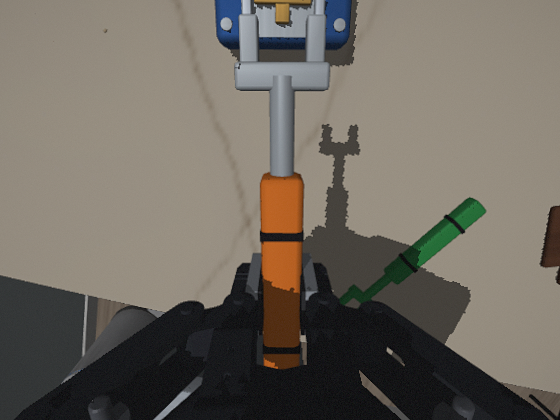

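Wrist view: the fork is held straight with its prongs at (250,40) and (316,40). The clip's tongue at (283,12) lies between them, with the mill's back edge at row 45. I measure the fork in the tool frame and the clip's lateral offset.

Run:
```python
from h import *
d=np.load('pics/wrist2.npz');im,W,p,q=d['im'],d['W'],d['p'],d['q']
T=R.from_quat(np.roll(q,-1)).as_matrix(); L=((W-p)@T)*1000
hsv=cv2.cvtColor(im,cv2.COLOR_BGR2HSV)
f=(L[...,2]<15)&(L[...,2]>-40)&(abs(L[...,1])<25)
for x0 in [20,32,44,60,72,84,88,92,96,100,104,108,112]:
    a=L[f&(L[...,0]>=x0)&(L[...,0]<x0+4)]
    if len(a)>3: print(x0,len(a),a[:,1].min().round(1),a[:,1].max().round(1),np.median(a[:,2]).round(1),a[:,0].max().round(1))
# first scan: mill frame stuff
d=np.load('pics/wrist0.npz');im,W=d['im'],d['W'];hsv=cv2.cvtColor(im,cv2.COLOR_BGR2HSV)
a=np.radians(14.7);X=np.array([np.cos(a),np.sin(a)]);Y=np.array([-X[1],X[0]]);o=np.array([.6485,.0652])
M=np.dstack([(W[...,:2]-o)@X,(W[...,:2]-o)@Y,W[...,2]])*1000
reg=np.zeros(im.shape[:2],bool);reg[55:195,275:435]=1
br=reg&(hsv[...,0]>14)&(hsv[...,0]<32)&(hsv[...,1]>100)&(hsv[...,2]>90)
b=M[br&(abs(M[...,2]-46)<3)]
for x0 in range(-85,-10,4):
    c=b[(b[:,0]>=x0)&(b[:,0]<x0+4)]
    if len(c)>2: print('clip',x0,len(c),c[:,1].min().round(1),c[:,1].max().round(1),np.median(c[:,2]).round(1))
s=M[reg&(M[...,2]>58)];print('spindle',np.median(s,0),s.min(0),s.max(0))
s=M[reg&(M[...,2]>58)&(M[...,2]<64)];print('collar',s.min(0),s.max(0))
s=M[reg&(M[...,2]>78)];print('end',np.median(s,0),len(s))
r=M[reg&(M[...,2]>46.5)&(M[...,2]<50)&(hsv[...,1]<80)&(M[...,0]<30)&(M[...,0]>-80)];print('rails',[ (k,np.median(r[np.sign(r[:,1])==k][:,1])) for k in (-1,1)])
for lo in (-75,-10): 
  for k in (-1,1):
    t=r[(np.sign(r[:,1])==k)&(abs(r[:,0]-lo)<15)];print(lo,k,len(t),np.median(t[:,1]) if len(t) else '')
```

```text
20 349 -9.1 8.8 -26.5 24.0
32 373 -8.8 9.0 -26.6 36.0
44 426 -9.0 8.8 -26.5 48.0
60 238 -4.9 4.6 -21.3 64.0
72 268 -4.8 4.9 -21.2 76.0
84 541 -17.3 17.1 -20.4 88.0
88 1041 -17.9 17.6 -20.7 92.0
92 1122 -18.0 17.8 -20.5 96.0
96 582 -17.5 17.2 -19.0 100.0
100 459 -16.1 15.8 -18.4 104.0
104 482 -15.9 15.8 -18.4 108.0
108 516 -16.1 15.9 -18.3 112.0
112 92 -16.0 15.7 -18.3 113.1
clip -77 30 -3.5 5.3 46.2
clip -73 33 -3.5 5.3 46.6
clip -69 34 -3.8 5.2 46.7
clip -65 125 -18.7 20.0 46.2
clip -61 105 -19.4 20.0 46.5
clip -57 116 -18.9 19.9 46.6
clip -53 37 -16.6 17.1 46.4
clip -49 40 -16.3 17.2 46.3
clip -45 42 -17.1 17.2 46.4
clip -41 39 -16.7 17.0 46.3
clip -37 65 -17.1 16.9 46.3
clip -33 61 -16.9 16.2 46.4
clip -29 34 -13.6 13.6 46.3
spindle [ 1.93793802  1.71777973 63.25300691] [ -7.2169205  -12.85276184  58.1221169 ] [18.03634513 12.47672925 87.71060686]
collar [ -7.2169205  -12.85276184  58.1221169 ] [18.03634513 12.47672925 63.99340029]
end [ 4.35496044  0.44789175 84.76969703] 180
rails [(-1, np.float64(-25.367766961664486)), (1, np.float64(25.251341115835466))]
-75 -1 121 -25.269617316503517
-75 1 139 25.133206707176747
-10 -1 187 -25.555453287343827
-10 1 207 25.466272593494573
```

{"fn": "arm_command", "kwargs": {
  "commands": [
    {"dp": [0, 0, 0.04], "angular": [0, 0, 0], "fingers": 0},
    {"dp": [0, 0, 0.07], "angular": [0, 0, 0], "fingers": 0},
    {"dp": [0, 0, 0.08], "angular": [0, 0, 0], "fingers": 0},
    {"dp": [0, 0, 0.06], "angular": [0, 0, 0], "fingers": 0},
    {"dp": [0, 0, 0.03], "angular": [0, 0, 0], "fingers": 0},
    {"dp": [0, 0, 0.009], "angular": [0, 0, 0], "fingers": 0},
    {"dp": [0, 0, 0], "angular": [0, 0, 0], "fingers": 0},
    {"dp": [0, 0, 0], "angular": [0, 0, 0], "fingers": 0},
    {"dp": [0, 0, 0], "angular": [0, 0, 0], "fingers": 0}
  ]
}}

```text
time_s: 6.5
tcp_pos: [0.4419, 0.0108, 0.0327]
tcp_rot: [0.0, 0.992, 0.128, 0.001]
contact_force: [0.2, 0.3, -2.1]
width: 0.0163
grasp_force: 88.3
```

```bash
cat > st.py <<'E'
from h import *
s=arm.get_state();d=(s['tcp_pos'][:2]-[.6485,.0652]);c,n=np.cos(np.radians(14.7)),np.sin(np.radians(14.7))
f=s['contact_force'];Q=R.from_quat(np.roll(s['tcp_rot'],-1)).as_matrix()
print('t %.2f tip x %.1f y %.1f under z %.1f  Fx %.1f Fy %.1f Fz %.1f yaw %.2f pitch %.2f grip %.0f'%(s['time_s'],(d@[c,n])*1000+113.5,(d@[-n,c])*1000,s['tcp_pos'][2]*1000+10.3,f[:2]@[c,n],f[:2]@[-n,c],f[2],np.degrees(np.arctan2(Q[1,0],Q[0,0])),np.degrees(Q[2,0]),s['grasp_force']))
E
python3 st.py
```

```text
t 6.50 tip x -100.1 y -0.2 under z 43.0  Fx 0.2 Fy 0.2 Fz -2.1 yaw 14.66 pitch 0.10 grip 88
```

{"fn": "arm_command", "kwargs": {
  "commands": [
    {"dp": [0.02, 0, 0.0015], "angular": [0, 0, 0], "fingers": 0},
    {"dp": [0.02, 0, 0], "angular": [0, 0, 0], "fingers": 0},
    {"dp": [0.02, 0, 0], "angular": [0, 0, 0], "fingers": 0},
    {"dp": [0.015, 0, 0], "angular": [0, 0, 0], "fingers": 0},
    {"dp": [0, 0, 0], "angular": [0, 0, 0], "fingers": 0},
    {"dp": [0, 0, 0], "angular": [0, 0, 0], "fingers": 0},
    {"dp": [0, 0, 0], "angular": [0, 0, 0], "fingers": 0}
  ]
}}

```text
time_s: 7.08
tcp_pos: [0.47, 0.019, 0.031]
tcp_rot: [-0.0, 0.992, 0.128, -0.0]
contact_force: [0.3, -0.4, -1.9]
width: 0.0163
grasp_force: 88.3
```

```bash
python3 st.py
python3 - <<'E'
from h import *
im,W=cloud('wrist'); np.savez('pics/wrist3.npz',im=im,W=W);cv2.imwrite('pics/wrist3.png',cv2.resize(im[0:140,180:380],None,fx=3,fy=3))
E
```

```text
t 7.08 tip x -70.9 y 0.6 under z 41.3  Fx 0.2 Fy -0.4 Fz -1.9 yaw 14.68 pitch -0.03 grip 88
```

View pics/wrist3.png

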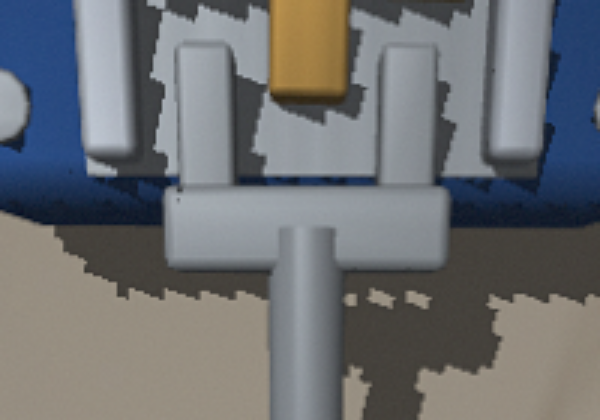

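The prongs straddle the tongue inside the rails with even clearance: prongs at crop x 205 and 410, tongue at 310. Now I push gently.

{"fn": "arm_command", "kwargs": {
  "commands": [
    {"dp": [0.0075, 0, 0], "angular": [0, 0, 0], "fingers": 0},
    {"dp": [0.0075, 0, 0], "angular": [0, 0, 0], "fingers": 0},
    {"dp": [0.0075, 0, 0], "angular": [0, 0, 0], "fingers": 0},
    {"dp": [0.0075, 0, 0], "angular": [0, 0, 0], "fingers": 0},
    {"dp": [0.0075, 0, 0], "angular": [0, 0, 0], "fingers": 0},
    {"dp": [0.0075, 0, 0], "angular": [0, 0, 0], "fingers": 0},
    {"dp": [0.0075, 0, 0], "angular": [0, 0, 0], "fingers": 0},
    {"dp": [0, 0, 0], "angular": [0, 0, 0], "fingers": 0}
  ]
}}

```text
time_s: 7.8
tcp_pos: [0.4913, 0.0242, 0.0311]
tcp_rot: [0.0, 0.992, 0.128, 0.0]
contact_force: [-0.4, 1.0, -1.0]
width: 0.0163
grasp_force: 88.3
```

```bash
python3 st.py
```

```text
t 7.80 tip x -49.0 y 0.3 under z 41.4  Fx -0.1 Fy 1.1 Fz -1.0 yaw 14.68 pitch 0.03 grip 88
```

{"fn": "arm_command", "kwargs": {
  "commands": [
    {"dp": [0.003, 0, 0], "angular": [0, 0, 0], "fingers": 0},
    {"dp": [0.003, 0, 0], "angular": [0, 0, 0], "fingers": 0},
    {"dp": [0.003, 0, 0], "angular": [0, 0, 0], "fingers": 0},
    {"dp": [0.003, 0, 0], "angular": [0, 0, 0], "fingers": 0},
    {"dp": [0.003, 0, 0], "angular": [0, 0, 0], "fingers": 0},
    {"dp": [0, 0, 0], "angular": [0, 0, 0], "fingers": 0}
  ]
}}

```text
time_s: 8.3
tcp_pos: [0.4967, 0.0257, 0.0312]
tcp_rot: [0.0, 0.992, 0.128, 0.0]
contact_force: [0.5, -0.2, -1.2]
width: 0.0167
grasp_force: 88.3
```

```bash
python3 st.py
```

```text
t 8.30 tip x -43.4 y 0.3 under z 41.5  Fx 0.5 Fy -0.3 Fz -1.2 yaw 14.67 pitch 0.02 grip 88
```

{"fn": "arm_command", "kwargs": {
  "commands": [
    {"dp": [0.003, 0, 0], "angular": [0, 0, 0], "fingers": 0},
    {"dp": [0.003, 0, 0], "angular": [0, 0, 0], "fingers": 0},
    {"dp": [0.003, 0, 0], "angular": [0, 0, 0], "fingers": 0}
  ]
}}

```text
time_s: 8.55
tcp_pos: [0.5, 0.0266, 0.0311]
tcp_rot: [-0.0, 0.992, 0.128, -0.0]
contact_force: [-0.3, -0.6, -2.4]
width: 0.0162
grasp_force: 88.3
```

```bash
python3 st.py
```

```text
t 8.55 tip x -39.9 y 0.4 under z 41.4  Fx -0.4 Fy -0.5 Fz -2.4 yaw 14.67 pitch -0.00 grip 88
```

{"fn": "arm_command", "kwargs": {
  "commands": [
    {"dp": [0.003, 0, 0], "angular": [0, 0, 0], "fingers": 0},
    {"dp": [0.003, 0, 0], "angular": [0, 0, 0], "fingers": 0}
  ]
}}

```text
time_s: 8.72
tcp_pos: [0.5022, 0.0272, 0.0311]
tcp_rot: [-0.0, 0.992, 0.128, -0.0]
contact_force: [-2.6, -1.0, -1.5]
width: 0.0162
grasp_force: 88.3
```

{"fn": "arm_command", "kwargs": {
  "commands": [
    {"dp": [0.003, 0, 0], "angular": [0, 0, 0], "fingers": 0},
    {"dp": [0.003, 0, 0], "angular": [0, 0, 0], "fingers": 0}
  ]
}}

```text
time_s: 8.88
tcp_pos: [0.5037, 0.0278, 0.0309]
tcp_rot: [-0.0, 0.992, 0.128, -0.001]
contact_force: [-6.5, -1.3, -0.1]
width: 0.0165
grasp_force: 88.4
```

{"fn": "arm_command", "kwargs": {
  "commands": [
    {"dp": [0.003, 0, 0], "angular": [0, 0, 0], "fingers": 0}
  ]
}}

```text
time_s: 8.97
tcp_pos: [0.5044, 0.0281, 0.0308]
tcp_rot: [-0.0, 0.992, 0.128, -0.002]
contact_force: [-9.1, -3.9, 0.7]
width: 0.0163
grasp_force: 88.5
```

```bash
python3 st.py
```

```text
t 8.97 tip x -35.3 y 0.7 under z 41.1  Fx -9.8 Fy -1.4 Fz 0.7 yaw 14.67 pitch -0.19 grip 88
```

{"fn": "arm_command", "kwargs": {
  "commands": [
    {"dp": [0.003, 0, 0], "angular": [0, 0, 0], "fingers": 0}
  ]
}}

```text
time_s: 9.05
tcp_pos: [0.5048, 0.0284, 0.0306]
tcp_rot: [-0.0, 0.992, 0.128, -0.003]
contact_force: [-11.7, -4.4, 1.9]
width: 0.0165
grasp_force: 88.7
```

{"fn": "arm_command", "kwargs": {
  "commands": [
    {"dp": [0.003, 0, 0], "angular": [0, 0, 0], "fingers": 0}
  ]
}}

```text
time_s: 9.13
tcp_pos: [0.5055, 0.0287, 0.0305]
tcp_rot: [-0.0, 0.992, 0.128, -0.003]
contact_force: [-10.0, -3.5, -0.3]
width: 0.0164
grasp_force: 88.5
```

{"fn": "arm_command", "kwargs": {
  "commands": [
    {"dp": [0.003, 0, 0], "angular": [0, 0, 0], "fingers": 0}
  ]
}}

```text
time_s: 9.22
tcp_pos: [0.5072, 0.0291, 0.0306]
tcp_rot: [-0.0, 0.992, 0.128, -0.003]
contact_force: [-6.2, -2.9, -2.0]
width: 0.0165
grasp_force: 88.4
```

```bash
python3 st.py
```

```text
t 9.22 tip x -32.4 y 0.9 under z 40.9  Fx -6.7 Fy -1.2 Fz -2.0 yaw 14.67 pitch -0.28 grip 88
```

{"fn": "arm_command", "kwargs": {
  "commands": [
    {"dp": [0.003, 0, -0.002], "angular": [0, 0, 0], "fingers": 0},
    {"dp": [0.003, 0, 0], "angular": [0, 0, 0], "fingers": 0},
    {"dp": [0.003, 0, 0], "angular": [0, 0, 0], "fingers": 0}
  ]
}}

```text
time_s: 9.47
tcp_pos: [0.5121, 0.03, 0.0316]
tcp_rot: [-0.0, 0.992, 0.128, -0.001]
contact_force: [-3.6, -1.5, -1.9]
width: 0.0167
grasp_force: 88.2
```

{"fn": "arm_command", "kwargs": {
  "commands": [
    {"dp": [0.003, 0, 0], "angular": [0, 0, 0], "fingers": 0},
    {"dp": [0.003, 0, 0], "angular": [0, 0, 0], "fingers": 0}
  ]
}}

```text
time_s: 9.63
tcp_pos: [0.5148, 0.0307, 0.0318]
tcp_rot: [-0.0, 0.992, 0.128, -0.0]
contact_force: [-3.8, -1.8, -2.0]
width: 0.0167
grasp_force: 88.2
```

{"fn": "arm_command", "kwargs": {
  "commands": [
    {"dp": [0.003, 0, 0], "angular": [0, 0, 0], "fingers": 0},
    {"dp": [0.003, 0, 0], "angular": [0, 0, 0], "fingers": 0}
  ]
}}

```text
time_s: 9.8
tcp_pos: [0.5174, 0.0312, 0.0319]
tcp_rot: [-0.0, 0.992, 0.128, -0.0]
contact_force: [-4.8, -0.4, -3.1]
width: 0.0166
grasp_force: 88.2
```

```bash
python3 st.py
```

```text
t 9.80 tip x -22.0 y 0.4 under z 42.2  Fx -4.7 Fy 0.8 Fz -3.1 yaw 14.67 pitch -0.01 grip 88
```

{"fn": "arm_command", "kwargs": {
  "commands": [
    {"dp": [0.003, 0, 0], "angular": [0, 0, 0], "fingers": 0}
  ]
}}

```text
time_s: 9.88
tcp_pos: [0.5186, 0.0315, 0.0319]
tcp_rot: [-0.0, 0.992, 0.128, -0.0]
contact_force: [-4.6, -1.2, -1.9]
width: 0.0167
grasp_force: 88.2
```

{"fn": "arm_command", "kwargs": {
  "commands": [
    {"dp": [0.003, 0, 0], "angular": [0, 0, 0], "fingers": 0}
  ]
}}

```text
time_s: 9.97
tcp_pos: [0.5197, 0.0318, 0.0319]
tcp_rot: [-0.0, 0.992, 0.128, -0.0]
contact_force: [-3.9, -0.3, -2.7]
width: 0.0165
grasp_force: 88.2
```

{"fn": "arm_command", "kwargs": {
  "commands": [
    {"dp": [0.002, 0, 0], "angular": [0, 0, 0], "fingers": 0}
  ]
}}

```text
time_s: 10.05
tcp_pos: [0.5206, 0.032, 0.0319]
tcp_rot: [0.0, 0.992, 0.128, 0.0]
contact_force: [-3.1, -0.4, -1.9]
width: 0.0161
grasp_force: 88.2
```

{"fn": "arm_command", "kwargs": {
  "commands": [
    {"dp": [0.002, 0, 0], "angular": [0, 0, 0], "fingers": 0}
  ]
}}

```text
time_s: 10.13
tcp_pos: [0.5217, 0.0322, 0.032]
tcp_rot: [0.0, 0.992, 0.128, 0.001]
contact_force: [0.2, -0.0, -2.6]
width: 0.0164
grasp_force: 88.2
```

```bash
python3 st.py
```

```text
t 10.13 tip x -17.5 y 0.2 under z 42.3  Fx 0.2 Fy -0.1 Fz -2.6 yaw 14.66 pitch 0.07 grip 88
```

{"fn": "arm_command", "kwargs": {
  "commands": [
    {"dp": [0.002, 0, 0], "angular": [0, 0, 0], "fingers": 0}
  ]
}}

```text
time_s: 10.22
tcp_pos: [0.5231, 0.0324, 0.0323]
tcp_rot: [0.0, 0.992, 0.128, 0.001]
contact_force: [0.2, -0.5, -0.8]
width: 0.0163
grasp_force: 88.2
```

{"fn": "arm_command", "kwargs": {
  "commands": [
    {"dp": [0.002, 0, 0], "angular": [0, 0, 0], "fingers": 0}
  ]
}}

```text
time_s: 10.3
tcp_pos: [0.5238, 0.0326, 0.0323]
tcp_rot: [0.0, 0.992, 0.128, 0.001]
contact_force: [0.6, -0.3, -2.2]
width: 0.0163
grasp_force: 88.2
```

{"fn": "arm_command", "kwargs": {
  "commands": [
    {"dp": [0.0015, 0, 0], "angular": [0, 0, 0], "fingers": 0}
  ]
}}

```text
time_s: 10.38
tcp_pos: [0.5241, 0.0327, 0.0322]
tcp_rot: [0.0, 0.992, 0.128, 0.001]
contact_force: [-0.1, -0.3, -1.7]
width: 0.0165
grasp_force: 88.2
```

```bash
python3 st.py
```

```text
t 10.38 tip x -15.1 y 0.2 under z 42.5  Fx -0.1 Fy -0.3 Fz -1.7 yaw 14.67 pitch 0.10 grip 88
```

{"fn": "arm_command", "kwargs": {
  "commands": [
    {"dp": [0.002, 0, 0], "angular": [0, 0, 0], "fingers": 0}
  ]
}}

```text
time_s: 10.47
tcp_pos: [0.5245, 0.0329, 0.0321]
tcp_rot: [0.0, 0.992, 0.128, 0.001]
contact_force: [0.9, 1.2, -2.4]
width: 0.0159
grasp_force: 88.2
```

{"fn": "arm_command", "kwargs": {
  "commands": [
    {"dp": [0.002, 0, 0], "angular": [0, 0, 0], "fingers": 0}
  ]
}}

```text
time_s: 10.55
tcp_pos: [0.5251, 0.0332, 0.032]
tcp_rot: [0.0, 0.992, 0.128, 0.0]
contact_force: [-0.0, -0.6, -1.6]
width: 0.0162
grasp_force: 88.2
```

{"fn": "arm_command", "kwargs": {
  "commands": [
    {"dp": [0.0015, 0, 0], "angular": [0, 0, 0], "fingers": 0}
  ]
}}

```text
time_s: 10.63
tcp_pos: [0.5256, 0.0333, 0.032]
tcp_rot: [0.0, 0.992, 0.128, 0.0]
contact_force: [0.2, -0.4, -2.0]
width: 0.0164
grasp_force: 88.2
```

```bash
python3 st.py
```

```text
t 10.63 tip x -13.5 y 0.3 under z 42.3  Fx 0.1 Fy -0.4 Fz -2.0 yaw 14.67 pitch 0.01 grip 88
```

{"fn": "arm_command", "kwargs": {
  "commands": [
    {"dp": [0.0015, 0, 0], "angular": [0, 0, 0], "fingers": 0}
  ]
}}

```text
time_s: 10.72
tcp_pos: [0.526, 0.0335, 0.0319]
tcp_rot: [-0.0, 0.992, 0.128, -0.0]
contact_force: [-3.3, -1.0, -1.8]
width: 0.0164
grasp_force: 88.3
```

{"fn": "arm_command", "kwargs": {
  "commands": [
    {"dp": [0.0015, 0, 0], "angular": [0, 0, 0], "fingers": 0}
  ]
}}

```text
time_s: 10.8
tcp_pos: [0.526, 0.0335, 0.0318]
tcp_rot: [-0.0, 0.992, 0.128, -0.001]
contact_force: [-3.2, -1.6, -0.8]
width: 0.0164
grasp_force: 88.4
```

{"fn": "arm_command", "kwargs": {
  "commands": [
    {"dp": [0.0015, 0, 0], "angular": [0, 0, 0], "fingers": 0}
  ]
}}

```text
time_s: 10.88
tcp_pos: [0.526, 0.0337, 0.0317]
tcp_rot: [-0.0, 0.992, 0.128, -0.001]
contact_force: [-7.3, -3.7, 0.5]
width: 0.0164
grasp_force: 88.5
```

```bash
python3 st.py
```

```text
t 10.88 tip x -13.0 y 0.6 under z 42.0  Fx -8.0 Fy -1.7 Fz 0.5 yaw 14.67 pitch -0.17 grip 89
```

{"fn": "arm_command", "kwargs": {
  "commands": [
    {"dp": [0.0015, 0, 0], "angular": [0, 0, 0], "fingers": 0},
    {"dp": [0, 0, 0], "angular": [0, 0, 0], "fingers": 0}
  ]
}}

```text
time_s: 11.05
tcp_pos: [0.526, 0.0338, 0.0315]
tcp_rot: [-0.0, 0.992, 0.128, -0.002]
contact_force: [-8.2, -2.9, -0.2]
width: 0.0163
grasp_force: 88.6
```

{"fn": "arm_command", "kwargs": {
  "commands": [
    {"dp": [0.0015, 0, 0], "angular": [0, 0, 0], "fingers": 0},
    {"dp": [0, 0, 0], "angular": [0, 0, 0], "fingers": 0}
  ]
}}

```text
time_s: 11.22
tcp_pos: [0.526, 0.0339, 0.0314]
tcp_rot: [-0.0, 0.992, 0.128, -0.003]
contact_force: [-10.4, -5.2, 0.4]
width: 0.0162
grasp_force: 88.6
```

```bash
python3 st.py
```

```text
t 11.22 tip x -12.9 y 0.8 under z 41.7  Fx -11.4 Fy -2.4 Fz 0.4 yaw 14.67 pitch -0.33 grip 89
```

{"fn": "arm_command", "kwargs": {
  "commands": [
    {"dp": [0.002, 0, 0], "angular": [0, 0, 0], "fingers": 0},
    {"dp": [0, 0, 0], "angular": [0, 0, 0], "fingers": 0}
  ]
}}

```text
time_s: 11.38
tcp_pos: [0.526, 0.0341, 0.0312]
tcp_rot: [-0.0, 0.992, 0.128, -0.004]
contact_force: [-12.4, -4.5, 1.3]
width: 0.0165
grasp_force: 88.7
```

{"fn": "arm_command", "kwargs": {
  "commands": [
    {"dp": [0.0015, 0, 0], "angular": [0, 0, 0], "fingers": 0},
    {"dp": [0, 0, 0], "angular": [0, 0, 0], "fingers": 0},
    {"dp": [0, 0, 0], "angular": [0, 0, 0], "fingers": 0}
  ]
}}

```text
time_s: 11.63
tcp_pos: [0.526, 0.0342, 0.031]
tcp_rot: [-0.001, 0.992, 0.128, -0.005]
contact_force: [-14.7, -5.6, 1.6]
width: 0.0165
grasp_force: 88.8
```

```bash
python3 st.py
python3 - <<'E'
from h import *
im,W=cloud('wrist'); np.savez('pics/wrist4.npz',im=im,W=W);cv2.imwrite('pics/wrist4.png',cv2.resize(im[0:140,180:380],None,fx=3,fy=3))
E
```

```text
t 11.63 tip x -12.9 y 1.1 under z 41.3  Fx -15.6 Fy -1.6 Fz 1.6 yaw 14.67 pitch -0.51 grip 89
```

{"fn": "arm_command", "kwargs": {
  "commands": [
    {"dp": [-0.01, 0, 0], "angular": [0, 0, 0], "fingers": 0},
    {"dp": [-0.015, 0, 0], "angular": [0, 0, 0], "fingers": 0},
    {"dp": [-0.03, 0, 0], "angular": [0, 0, 0], "fingers": 0},
    {"dp": [-0.05, 0, 0], "angular": [0, 0, 0], "fingers": 0},
    {"dp": [-0.06, 0, 0], "angular": [0, 0, 0], "fingers": 0},
    {"dp": [-0.05, 0, 0], "angular": [0, 0, 0], "fingers": 0},
    {"dp": [-0.02, 0, -0.03], "angular": [0, 0, 0], "fingers": 0},
    {"dp": [0, 0, -0.06], "angular": [0, 0, 0], "fingers": 0},
    {"dp": [0, 0, -0.08], "angular": [0, 0, 0], "fingers": 0},
    {"dp": [0, 0, -0.08], "angular": [0, 0, 0], "fingers": 0},
    {"dp": [0, 0, -0.04], "angular": [0, 0, 0], "fingers": 0},
    {"dp": [0, 0, 0], "angular": [0, 0, 0], "fingers": 0}
  ]
}}

```text
time_s: 12.68
tcp_pos: [0.4404, 0.0103, 0.1513]
tcp_rot: [0.001, 0.992, 0.128, 0.004]
contact_force: [0.0, 0.2, -2.2]
width: 0.0167
grasp_force: 88.3
```

```bash
python3 st.py
python3 - <<'E'
from h import *
im,W=cloud('wrist'); np.savez('pics/wrist5.npz',im=im,W=W);im2,W2=cloud('scene')
a=cv2.resize(im[0:130,180:380],None,fx=3,fy=3);b=cv2.resize(im2[215:295,290:365],None,fx=2.5,fy=2.5)
a[:b.shape[0],:b.shape[1]]=b
cv2.imwrite('pics/wrist5.png',a)
hsv=cv2.cvtColor(im,cv2.COLOR_BGR2HSV)
a=np.radians(14.7);X=np.array([np.cos(a),np.sin(a)]);Y=np.array([-X[1],X[0]]);o=np.array([.6485,.0652])
M=np.dstack([(W[...,:2]-o)@X,(W[...,:2]-o)@Y,W[...,2]])*1000
br=(hsv[...,0]>14)&(hsv[...,0]<32)&(hsv[...,1]>100)&(hsv[...,2]>70)&(abs(M[...,2]-46)<3)&(abs(M[...,1])<30)
b=M[br]
for x0 in range(-50,44,4):
    c=b[(b[:,0]>=x0)&(b[:,0]<x0+4)]
    if len(c)>2: print('clip',x0,len(c),c[:,1].min().round(1),c[:,1].max().round(1))
print(b.min(0),b.max(0))
E
```

```text
t 12.68 tip x -101.7 y -0.3 under z 161.6  Fx 0.1 Fy 0.2 Fz -2.2 yaw 14.68 pitch 0.42 grip 88Traceback (most recent call last):
  File "<stdin>", line 14, in <module>
    return umr_minimum(a, axis, None, out, keepdims, initial, where)
ValueError: zero-size array to reduction operation minimum which has no identity
```

View pics/wrist5.png

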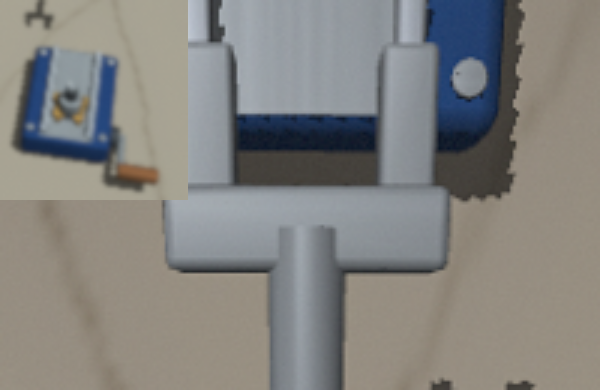

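Inset (scene crop): the clip sits at the spindle. The wrist crop shows only the empty channel. I lift and shift sideways for a proper look at the jaws.

{"fn": "arm_command", "kwargs": {
  "commands": [
    {"dp": [0.02, 0.02, -0.05], "angular": [0, 0, 0], "fingers": 0},
    {"dp": [0.04, 0.03, -0.08], "angular": [0, 0, 0], "fingers": 0},
    {"dp": [0.05, 0.04, -0.08], "angular": [0, 0, 0], "fingers": 0},
    {"dp": [0.05, 0.04, -0.05], "angular": [0, 0, 0], "fingers": 0},
    {"dp": [0.04, 0.03, 0], "angular": [0, 0, 0], "fingers": 0},
    {"dp": [0, 0, 0], "angular": [0, 0, 0], "fingers": 0},
    {"dp": [0, 0, 0], "angular": [0, 0, 0], "fingers": 0}
  ]
}}

```text
time_s: 13.37
tcp_pos: [0.5322, -0.0312, 0.2495]
tcp_rot: [-0.001, 0.992, 0.127, -0.002]
contact_force: [0.1, -0.3, -2.7]
width: 0.0164
grasp_force: 88.4
```

```bash
cat > ck.py <<'E'
from h import *
im,W=cloud('wrist'); np.savez('pics/wrist6.npz',im=im,W=W)
hsv=cv2.cvtColor(im,cv2.COLOR_BGR2HSV)
a=np.radians(14.7);X=np.array([np.cos(a),np.sin(a)]);Y=np.array([-X[1],X[0]]);o=np.array([.6485,.0652])
M=np.dstack([(W[...,:2]-o)@X,(W[...,:2]-o)@Y,W[...,2]])*1000
mm=(abs(M[...,0])<60)&(abs(M[...,1])<50)&(abs(M[...,2]-50)<60)
v,u=np.where(mm);print(u.min(),u.max(),v.min(),v.max())
cv2.imwrite('pics/wrist6.png',cv2.resize(im[max(0,v.min()-5):v.max()+5,max(0,u.min()-5):u.max()+5],None,fx=3.5,fy=3.5)[:600,:800])
br=(hsv[...,0]>14)&(hsv[...,0]<32)&(hsv[...,1]>100)&(hsv[...,2]>70)&(abs(M[...,2]-46)<3)&(abs(M[...,1])<30)
b=M[br]
for x0 in range(-50,44,4):
    c=b[(b[:,0]>=x0)&(b[:,0]<x0+4)]
    if len(c)>2: print('clip',x0,len(c),c[:,1].min().round(1),c[:,1].max().round(1))
if len(b):print(b.min(0),b.max(0))
s=M[mm&(M[...,2]>58)&(M[...,2]<64)];print('collar',s.min(0),s.max(0))
E
python3 st.py;python3 ck.py
```

```text
t 13.37 tip x -23.4 y -63.8 under z 259.8  Fx 0.1 Fy -0.3 Fz -2.7 yaw 14.64 pitch -0.20 grip 88
172 269 0 108
clip -26 35 -5.1 3.5
clip -22 38 -5.5 4.6
clip -18 37 -4.5 4.2
clip -14 133 -19.4 19.4
clip -10 62 -19.4 19.3
clip -6 54 -19.4 18.9
clip -2 21 -17.6 16.5
clip 2 12 -17.8 16.1
clip 6 8 -17.2 16.5
clip 10 24 -17.3 16.7
clip 14 48 -17.6 16.2
clip 18 56 -17.5 16.1
clip 22 47 -14.6 13.5
clip 26 5 -12.5 11.7
[-25.41910127 -19.41264074  43.76972418] [26.55099112 19.35040964 48.77593073]
collar [ -7.19851696 -13.29303185  58.01500705] [18.81187156 12.20067361 63.9834826 ]
```

View pics/wrist6.png

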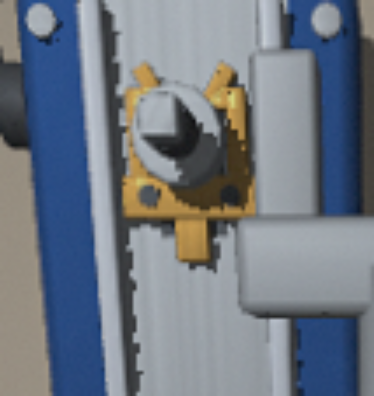

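Wrist crop: the clip is home. Its bridge lies behind the collar, the hooks are ahead of the neck at (145,75) and (222,75) and the jaws are shut, with the outer width unchanged at ±17 mm. The clip's origin, about x 6, matches the spindle's x 5.8. Now I return the fork.

{"fn": "arm_command", "kwargs": {
  "commands": [
    {"dp": [-0.0189, 0.04, 0], "angular": [0, 0, 0], "fingers": 0},
    {"dp": [-0.0378, 0.0799, 0], "angular": [0, 0, 0], "fingers": 0},
    {"dp": [-0.0378, 0.0799, 0], "angular": [0, 0, 0], "fingers": 0},
    {"dp": [-0.0378, 0.0799, 0], "angular": [0, 0, 0], "fingers": 0},
    {"dp": [-0.0378, 0.0799, 0], "angular": [0, 0, 0], "fingers": 0},
    {"dp": [-0.0378, 0.0799, 0], "angular": [0, 0, 0], "fingers": 0},
    {"dp": [-0.0378, 0.0799, 0], "angular": [0, 0, 0], "fingers": 0},
    {"dp": [-0.0378, 0.0799, 0], "angular": [0, 0, 0], "fingers": 0},
    {"dp": [-0.0189, 0.04, 0], "angular": [0, 0, 0], "fingers": 0},
    {"dp": [0, 0, 0], "angular": [0, 0, -0.0785], "fingers": 0},
    {"dp": [0, 0, 0], "angular": [0, 0, -0.0785], "fingers": 0},
    {"dp": [0, 0, 0], "angular": [0, 0, 0], "fingers": 0}
  ]
}}

```text
time_s: 14.42
tcp_pos: [0.4793, -0.3085, 0.2507]
tcp_rot: [-0.001, 0.982, 0.189, -0.001]
contact_force: [-0.2, 0.1, -2.2]
width: 0.0159
grasp_force: 88.4
```

{"fn": "arm_command", "kwargs": {
  "commands": [
    {"dp": [0, 0, 0.05], "angular": [0, 0, 0], "fingers": 0},
    {"dp": [0, 0, 0.08], "angular": [0, 0, 0], "fingers": 0},
    {"dp": [0, 0, 0.08], "angular": [0, 0, 0], "fingers": 0},
    {"dp": [0, 0, 0.08], "angular": [0, 0, 0], "fingers": 0},
    {"dp": [0, 0, 0.08], "angular": [0, 0, 0], "fingers": 0},
    {"dp": [0, 0, 0.06], "angular": [0, 0, 0], "fingers": 0},
    {"dp": [0, 0, 0.03], "angular": [0, 0, 0], "fingers": 0},
    {"dp": [0, 0, 0], "angular": [0, 0, 0], "fingers": 0},
    {"dp": [0, 0, 0], "angular": [0, 0, 0], "fingers": 0},
    {"dp": [0, 0, 0], "angular": [0, 0, 0], "fingers": 0}
  ]
}}

```text
time_s: 15.25
tcp_pos: [0.4804, -0.3091, 0.0689]
tcp_rot: [0.001, 0.982, 0.188, 0.0]
contact_force: [-0.2, -0.3, -1.3]
width: 0.0167
grasp_force: 88.4
```

```bash
cat > rt.py <<'E'
from h import *
s=arm.get_state();p=s['tcp_pos'];T=R.from_quat(np.roll(s['tcp_rot'],-1)).as_matrix()
e=T.T@(np.array([.4797,-.3092,.0198])-p);print(s['time_s'],p,'to go tool mm',(e*1000).round(1),'yaw',np.degrees(np.arctan2(T[1,0],T[0,0])).round(2),'pitch/roll',T[2,:2].round(4),s['contact_force'].round(1))
im,W=cloud('wrist');L=((W-p)@T)*1000;np.savez('pics/w7.npz',im=im,W=W)
f=(L[...,2]<15)&(L[...,2]>-40)&(abs(L[...,1])<25)
for x0 in [20,32,60,72,88,104,108,112]:
    a=L[f&(L[...,0]>=x0)&(L[...,0]<x0+4)]
    if len(a)>3: print(x0,len(a),a[:,1].min().round(1),a[:,1].max().round(1),np.median(a[:,2]).round(1),a[:,0].max().round(1))
E
python3 rt.py
```

```text
15.25 [ 0.48043577 -0.30905683  0.06894433] to go tool mm [-0.8 -0.2 49.1] yaw 21.71 pitch/roll [0.0006 0.0014] [-0.2 -0.3 -1.3]
20 350 -9.2 8.7 -26.4 24.0
32 377 -9.0 8.9 -26.5 36.0
60 236 -5.1 4.4 -21.4 63.9
72 265 -4.9 4.7 -21.3 76.0
88 1067 -18.0 17.5 -20.6 92.0
104 472 -16.1 15.8 -18.4 108.0
108 502 -16.1 15.7 -18.4 112.0
112 113 -16.2 15.4 -18.0 113.1
```

{"fn": "arm_command", "kwargs": {
  "commands": [
    {"dp": [-0.002, 0, 0.03], "angular": [0, 0, 0], "fingers": 0},
    {"dp": [0, 0, 0.03], "angular": [0, 0, 0], "fingers": 0},
    {"dp": [0, 0, 0.025], "angular": [0, 0, 0], "fingers": 0},
    {"dp": [0, 0, 0.02], "angular": [0, 0, 0], "fingers": 0},
    {"dp": [0, 0, 0.01], "angular": [0, 0, 0], "fingers": 0},
    {"dp": [0, 0, 0.005], "angular": [0, 0, 0], "fingers": 0},
    {"dp": [0, 0, 0], "angular": [0, 0, 0], "fingers": 0},
    {"dp": [0, 0, 0], "angular": [0, 0, 0], "fingers": 0}
  ]
}}

```text
time_s: 15.97
tcp_pos: [0.4796, -0.3096, 0.0204]
tcp_rot: [0.0, 0.982, 0.189, 0.0]
contact_force: [0.5, -0.8, -2.4]
width: 0.0161
grasp_force: 88.6
```

Free and about 0.6 mm above the notch floor, so I settle it and release.

{"fn": "arm_command", "kwargs": {
  "commands": [
    {"dp": [0, 0, 0.0015], "angular": [0, 0, 0], "fingers": 0},
    {"dp": [0, 0, 0], "angular": [0, 0, 0], "fingers": 0}
  ]
}}

```text
time_s: 16.13
tcp_pos: [0.4796, -0.3096, 0.0198]
tcp_rot: [0.0, 0.982, 0.189, 0.0]
contact_force: [0.1, 0.2, 1.7]
width: 0.0163
grasp_force: 88.9
```

{"fn": "arm_command", "kwargs": {
  "squeeze": 20,
  "commands": [
    {"dp": [0, 0, 0], "angular": [0, 0, 0], "fingers": 0.2},
    {"dp": [0, 0, 0], "angular": [0, 0, 0], "fingers": 0.3},
    {"dp": [0, 0, 0], "angular": [0, 0, 0], "fingers": 0.5},
    {"dp": [0, 0, 0], "angular": [0, 0, 0], "fingers": 0.7},
    {"dp": [0, 0, 0], "angular": [0, 0, 0], "fingers": 0.7},
    {"dp": [0, 0, 0], "angular": [0, 0, 0], "fingers": 0.7}
  ]
}}

```text
time_s: 16.63
tcp_pos: [0.4794, -0.3094, 0.0193]
tcp_rot: [0.0, 0.982, 0.189, 0.0]
contact_force: [0.0, 0.3, 0.0]
width: 0.0599
grasp_force: 0.0
```

{"fn": "arm_command", "kwargs": {
  "commands": [
    {"dp": [0, 0, -0.02], "angular": [0, 0, 0], "fingers": 0.7},
    {"dp": [0, 0, -0.05], "angular": [0, 0, 0], "fingers": 0.7},
    {"dp": [0, 0, -0.08], "angular": [0, 0, 0], "fingers": 0.7},
    {"dp": [0, 0, -0.1], "angular": [0, 0, 0], "fingers": 0.7},
    {"dp": [0, 0, -0.1], "angular": [0, 0, 0], "fingers": 1},
    {"dp": [-0.03, 0, -0.1], "angular": [0, 0, 0], "fingers": 1},
    {"dp": [-0.03, 0, -0.05], "angular": [0, 0, 0], "fingers": 1},
    {"dp": [0, 0, 0], "angular": [0, 0, 0], "fingers": 1},
    {"dp": [0, 0, 0], "angular": [0, 0, 0], "fingers": 1},
    {"dp": [0, 0, 0], "angular": [0, 0, 0], "fingers": 1}
  ]
}}

```text
time_s: 17.47
tcp_pos: [0.4569, -0.3178, 0.2185]
tcp_rot: [-0.001, 0.982, 0.189, -0.0]
contact_force: [-0.4, 0.1, -0.1]
width: 0.0854
grasp_force: 0.0
```

Run:
```python
from h import *
s=arm.get_state();print(s['time_s'],s['tcp_pos'],s['contact_force'].round(1))
im,W=cloud('wrist');cv2.imwrite('pics/wrist8.png',im)
hsv=cv2.cvtColor(im,cv2.COLOR_BGR2HSV)
o=(hsv[...,0]<14)&(hsv[...,1]>190)&(hsv[...,2]>110)&(W[...,2]>.04)&(W[...,2]<.06)
q=W[o];print(len(q),np.median(q,0),cv2.minAreaRect(q[:,:2].astype(np.float32)*1000))
im,W=cloud('scene');cv2.imwrite('pics/scene8.png',im)
```

```text
17.4667 [ 0.45685423 -0.31777307  0.21848647] [-0.4  0.1 -0.1]
1571 [ 0.48030911 -0.30861044  0.04644195] ((476.42431640625, -309.922607421875), (112.3201675415039, 17.139240264892578), 21.71941566467285)
```

View pics/wrist8.png

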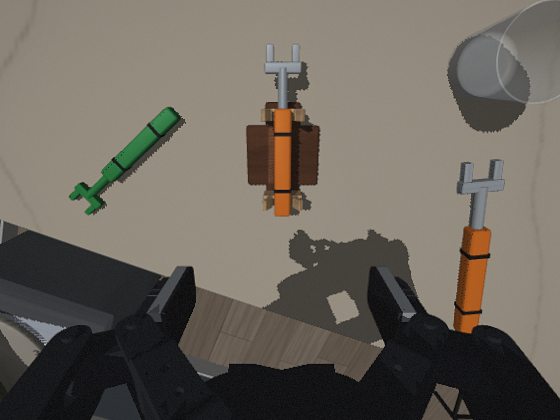

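The fork lies in both notches at (283,160), within 1 mm of where it was, and the gripper is clear of everything. I hand in the job.

```bash
python3 -c "
from station import ticket
print(ticket.finish_job())"
```

```text
the job is handed in; nothing more can be done
None
```

The clip is snapped shut round the spindle's neck and was pressed home with about 16 N, and the fork is back in its rest within 1 mm of where it lay; the job was handed in at about 17.6 s.

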